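# Cover the creamer, then draw the long paddle out of the half-open caddy

### The arm

A 6-joint arm with a two-finger parallel gripper is mounted at the origin on the work surface. World frame = base frame: x ahead of the robot, y to its left, z up, the work surface at z = 0. Lengths are in mm, angles in degrees, forces in N, time in s.
With the tool pointing down it reaches from about 350 to 850 mm from the base axis. Payload 8.1 kg.
Tool frame: the origin (TCP) lies at the very end of the fingers, on their centre line; the grasp point (between the pads) lies 19 mm behind it (r.grip_point_offset is the distance from the TCP to the grasp point, in mm); z points along the fingers, y is the line along which they close (so a half turn about z gives the same grasp; the last joint's range is limited). The gripper opens to 85 mm and grips with 20 to 120 N. Pads are 22 mm wide; open, the fingers measure 114 mm over their backs; the gripper's body (76 mm by 85 mm) begins 54 mm behind the grasp point. The pads swing forward as they close: fully open they stand 13 mm farther back than shut.
Start: joints at [-74.278, 7.471, 85.268, -0, 87.261, -4.893], TCP at [211.272, -561.578, 231.292] pointing down, gripper open.
Joint ranges: [-169.43, 169.43], [-51.17, 129.36], [1.28, 143.12], [-76.62, 256.62], [0, 156.53], [-152.29, 152.29]. Speed limits (degrees/s): [136.94, 136.94, 159.86, 180, 180, 180].

### API

Orientations are given as [roll, pitch, yaw] about the fixed x, y, z axes, in that order (R = Rz(yaw) Ry(pitch) Rx(roll)).
In Python, from bench import status, eyes, r gives the robot as it stands.
- The arm moves only by the shell command python3 -m handwheel 'ROWS' [FORCE]. ROWS is a JSON object whose one key "series" holds a list that holds one entry, the list of rows, each a list of 7 numbers: the shift along the tool's x, y, z in cm, then the turn, a rotation vector about the tool's x, y, z in rad, then the opening, from 0 (shut) to 1 (fully open). In form: {"series": [[[tx, ty, tz, rx, ry, rz, claw], ...]]}. A call has 1 to 12 rows; each row is the pose to reach, as a shift and turn from the pose commanded when the call began, along the tool's axes at that moment; what a row does not reach only later rows make up. A row lasts 1/8 s, in which the tool goes at most 62.5 mm and 10.7 degrees, less where a joint would pass 70% of its speed; a pose out of reach is approached as far as the arm can. A call with a gripper value outside its range is refused whole. The fingers move at their own pace and stop on an object; FORCE is the grip in N (left out, the last holds). Time passes only in rows, so rows that repeat a pose let the fingers close. It gives the time, the measured TCP pose, the force, the opening and the grip force at its end, in the units of the state.
- status.sense(): the state, without advancing time (a new reading comes with each control period).
- eyes.snapshot(name): name is "scene" or "side" or "wrist"; returns a dict with "img" (400x640x3 uint8, red, green, blue), "mtx" (3x3 intrinsics, pixels), "R" (3x3) and "t" (3): a world point X has camera coordinates R X + t. Camera axes: x right, y down, z forward; pixel columns grow to the right and rows downward; lengths in mm; the calibration is good to about 2 mm. A picture is of the moment at which its call begins. There is no depth.
- r.hand_in(): hands the job in; it is judged then, once.
The state is a dict: "time": time; "joint_pos": joint angles; "qd": joint speeds; "joint_efforts": joint torques, N m; "tool_pos": TCP position; "tcp_rot": TCP orientation; "ft_force": force on the tool from outside, world axes, zero at the start; "wrist_torque": the same for the moment, N m; "finger_gap": finger opening in mm; "grip_force": force on a finger pad.
Only numpy, scipy, OpenCV 4.12 (cv2) and the standard library are available. Lean on these libraries where they do the work, as an engineer would, in place of code of your own. Each camera call takes 0.05 s, during which the arm holds its last target. There are 200 camera calls.

### The job

First set the loose lid gently onto the white creamer so that it sits seated and level and let go, so no coffee grounds fall in. Then take the long dark wooden paddle by its handle, tilt it and draw it diagonally out through the open mouth of the caddy. Finish still holding the paddle still in the gripper, all of it at least 8 cm above the caddy's walls and touching nothing else, with the creamer covered and the dripper, tumblers and pitcher left where they stand.

Things in the scene. Friction and masses are not known exactly. Their poses are not given: they have to be found in the camera images.
- caddy: Bamboo box, cannot move. Outside 166 x 346 mm (x, y), walls 8 mm thick, tops 74 mm up, floor 6 mm; inside 150 x 330 mm. Rails on the two long walls reach 84 mm. Origin: centre of underside; z up. A flat sliding cover, jammed, closes the -y part; the +y part is open. On the floor lie two cross bars 10 mm thick (tops 24 mm up) at local y = 0.130 and -0.100; the paddle rests on them.
- mouth (a point): Centre of the caddy's open mouth at wall-top height (74 mm), at caddy-local y = 0.0975; axes as the caddy's. The mouth is 150 mm in x and 135 mm in y, from the cover edge to the +y end wall.
- cover_edge (a point): Middle of the lower edge of the caddy's flat sliding cover (does not move), where the mouth begins: caddy-local (0, 0.030, 0.074). The cover is 6 mm thick, underside 74 mm up, and carries a finger bar up to 84 mm.
- paddle: Loose dark brown wooden paddle, 300 mm long in y, about 60 g, lying on the caddy's bars nearly along the caddy's y. Handle at +y: 16 mm wide, 12 mm thick, local y -0.072 to 0.150, with a brass band near its end. Blade at -y, hidden under the cover: 44 mm wide, 6 mm thick. Origin: mid-length, on its underside, 24 mm above the worktop at the start; z up. Balances at y = -0.01.
- paddle_end (a point): Middle of the handle's end face, at the paddle's local (0, 0.150, 0.006).
- paddle_tip (a point): Middle of the blade's end face, at the paddle's local (0, -0.150, 0.003).
- creamer: Loose white porcelain creamer, a round cup 75 mm high, up to 80 mm across, about 280 g, open on top, with a handle to its +y reaching 64 mm from its axis (its top 62 mm up) and a small lip on the other side. Origin: centre of its underside; z up.
- creamer_rim (a point): Centre of the creamer's round mouth at rim height, 75 mm above its underside; rim 72 mm outside, 64 mm inside diameter.
- lid: Creamer's loose bamboo lid, 60 g, right way up: a disc 84 mm across and 6 mm thick above a cork plug 54 mm across and 8 mm deep, with an upright round knob 20 mm across, top 39.5 mm up. Origin: centre of the plug's underside; z up. Seated, the disc lies on the rim and the origin is 8 mm below the rim, the plug loose inside it (5 mm play all round).
- lid_knob (a point): On the axis of the lid's knob, 28 mm above the lid's origin, a good height to grip it.
- dripper: Bystander: loose pale blue ceramic coffee dripper, a cone 108 mm across the top and 80 mm high with a handle to +y. Origin: centre of its underside.
- tumbler_a: Bystander: loose glass tumbler, 72 mm across, 85 mm high. Origin: centre of its underside.
- tumbler_b: Bystander: loose glass tumbler, 72 mm across, 85 mm high, beyond the caddy. Origin: centre of its underside.
- pitcher: Bystander: loose stainless pitcher, 92 mm across, 110 mm high, handle to +y, beyond the caddy. Origin: centre of its underside.
Things that resemble listed ones, but are neither listed nor needed, are in the scene too. Leave any red look-alike of the creamer alone.

How it is judged:
By the outcome, as a careful person would: the job done as asked, in the order asked, and still so for the second after the job is handed in, while the arm keeps its last pose, push and grip.
It also fails if it takes over 51 s, if anything falls off the work surface, if the arm or the gripper's body presses on something with over 40 N, if the wrist force passes 120 N, or if a joint passes its speed limit or range.

## Working session

There is one attempt and no reset: what is moved stays moved. The work goes in short steps, Python scripts to look and compute and a shell command to move; the robot and the scene stay as the last step left them, time stands still between calls to the robot, and variables do not carry over. Pictures are saved under pics/ and viewed, at most 12 in all, crops included, and the job is handed in when it is done.

```bash
mkdir -p pics; ls
python3 - <<'E'
from bench import status,eyes,r
import cv2,numpy as np
print(status.sense())
for n in ["scene","side"]:
    s=eyes.snapshot(n); cv2.imwrite(f"pics/{n}0.png",s["img"][:,:,::-1])
    print(n,s["mtx"].tolist(),np.round(s["R"],4).tolist(),np.round(s["t"],1).tolist())
E
```

```text
pics
{'time': 0.0, 'joint_pos': array([-7.42776524e+01,  7.51470543e+00,  8.53285446e+01, -3.55843719e-04,
        8.72605081e+01, -4.89436688e+00]), 'qd': array([ 0.0172563 ,  0.0581325 ,  0.02860801, -0.02675725, -0.09400351,
        0.02427288]), 'joint_efforts': array([ 1.26480179e-03, -5.69397640e+01, -5.00547016e+01,  5.16576256e-05,
        1.47104042e-02, -2.54953886e-05]), 'tool_pos': array([ 211.12901135, -561.05400418,  230.25565716]), 'tcp_rot': array([-1.79896590e+02, -8.49842449e-03,  2.06167241e+01]), 'ft_force': array([-0.34549191, -0.52679445, -0.12239403]), 'wrist_torque': array([-0.00965797,  0.02115179,  0.03744086]), 'grip_force': 0.0, 'finger_gap': 85.12338722143238}
scene [[456.7175427672953, 0.0, 311.9932541258201], [0.0, 456.7175427672953, 203.90449862581917], [0.0, 0.0, 1.0]] [[-0.7982, 0.6023, -0.0147], [0.4757, 0.615, -0.6289], [-0.3697, -0.509, -0.7774]] [464.3, -288.8, 1434.2]
side [[418.558862979982, 0.0, 326.8745078939416], [0.0, 418.558862979982, 193.04758936276556], [0.0, 0.0, 1.0]] [[0.7048, -0.7093, -0.016], [-0.3376, -0.3154, -0.8869], [0.624, 0.6304, -0.4618]] [-381.2, 309.2, 593.4]
```

View pics/scene0.png

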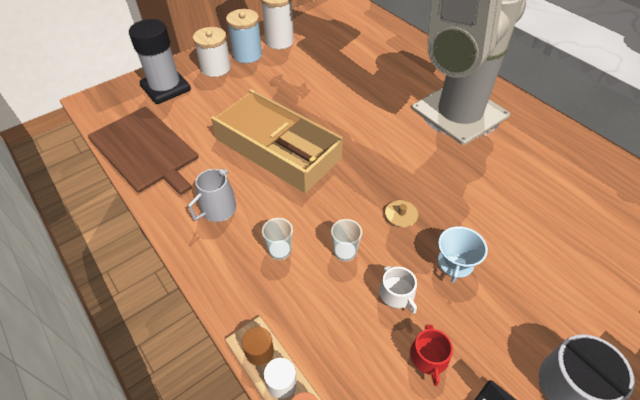

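View pics/side0.png

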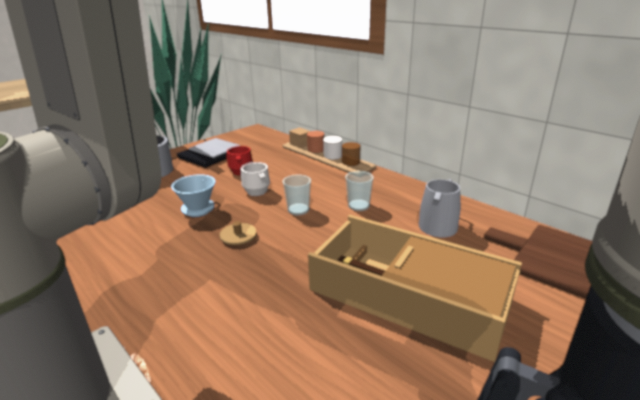

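The scene view shows the lid at about (402,213), dripper (461,252), tumblers (278,240) and (346,240), pitcher (214,195), and the caddy around (277,140) with the paddle handle at about (300,152). There are two possible creamers: the white cup at (398,288) and the red one at (432,350). The white open cup with its handle to +y fits, and the red one is the look-alike. I'll confirm this in enlarged crops.

Run:
```python
import cv2,numpy as np
a=cv2.imread("pics/scene0.png");b=cv2.imread("pics/side0.png")
f=lambda im,x,y,w,h,k:cv2.resize(im[y:y+h,x:x+w],None,fx=k,fy=k,interpolation=cv2.INTER_CUBIC)
# scene lid+creamer (370,190) 80x125 x4.8 ; scene caddy (205,85) 145x105
c1=f(a,360,195,80,120,5); c2=f(a,205,88,145,100,5)
cv2.imwrite("pics/c1.png",np.hstack([c1,f(b,210,155,80,120,5)])); cv2.imwrite("pics/c2.png",c2)
cv2.imwrite("pics/c3.png",f(b,300,215,150,100,5))
```

```text
(no output)
```

View pics/c1.png

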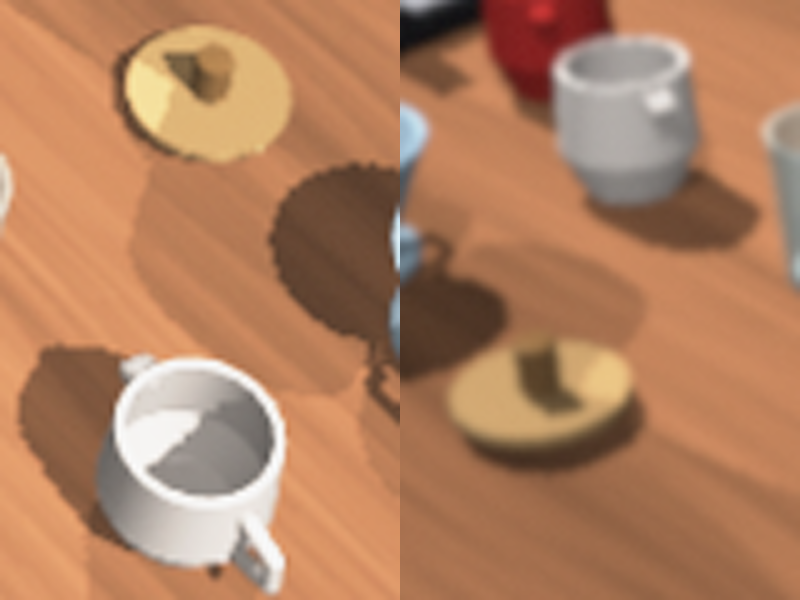

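View pics/c2.png

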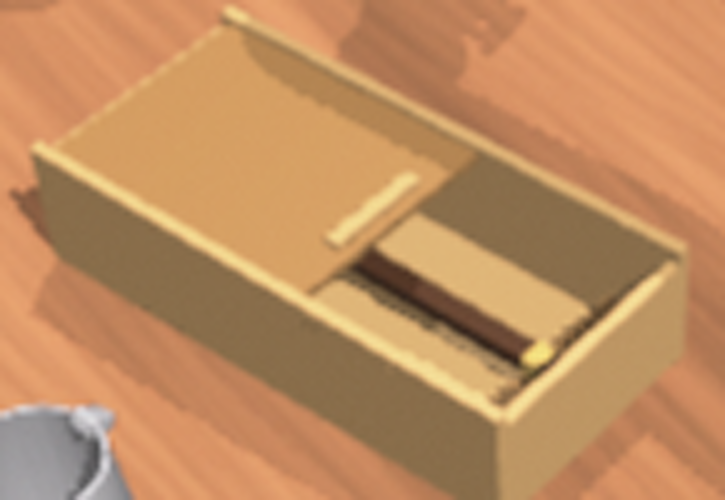

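View pics/c3.png

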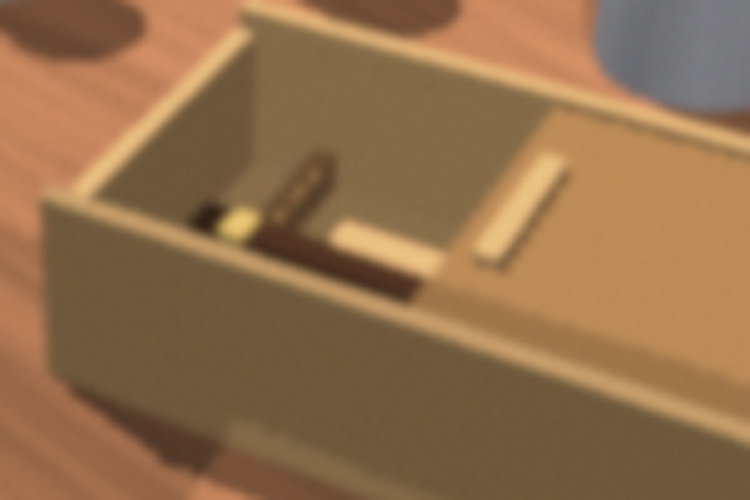

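The crops confirm the white open cup. Its rim centre is at scene (399.8,281.4) and side (254.4,168.2). The lid disc is at scene (401.6,213.6) and side (238.2,233.4). The paddle's brass band is at scene (312.6,158.8) and side (347.6,259.8), and its handle disappears under the cover edge at scene (280,140.4).

```bash
cat > h.py <<'E'
import numpy as np
from scipy.optimize import least_squares
from scipy.spatial.transform import Rotation as Ro
from bench import status,eyes,r
C={n:eyes.snapshot(n) for n in("scene","side")}
def proj(n,X):
    c=C[n];p=c["mtx"]@(c["R"]@np.asarray(X,float)+c["t"]);return p[:2]/p[2]
def ray(n,uv,z):
    c=C[n];d=c["R"].T@np.linalg.solve(c["mtx"],[*uv,1]);o=-c["R"].T@c["t"];return (o+d*(z-o[2])/d[2])[:2]
E
python3 - <<'E'
from h import *
np.set_printoptions(suppress=True,precision=1)
def p(n,**k): print(n,{a:ray(a,uv,z) for a,(uv,z) in k.items()})
p("lid disc",scene=((401.6,213.6),12),side=((238.2,233.4),11))
p("knobtop",scene=((403.6,206),39.5))
p("rim",scene=((399.8,281.4),75),side=((254.4,168.2),75))
p("band",scene=((312.6,158.8),36),side=((347.6,259.8),34))
p("handle@cover",scene=((280,140.4),36),side=((383,273),36))
p("end",side=((341,258.6),33))
p("dripper",scene=((462,246),80)); p("tumA",scene=((346.5,229),85));p("tumB",scene=((278,230),85));p("pitch",scene=((213,180),110))
p("red",scene=((432,345),75))
obs=[("scene",(342,138),1,1),("scene",(305,170.4),-1,1),("scene",(212.6,118),-1,-1),("scene",(252,91),1,-1),("side",(309,254),0,0),("side",(350,216.6),0,0),("side",(518,263),0,0)]
for n,uv,_,_ in obs: print(n,uv,ray(n,uv,84))
E
```

```text
lid disc {'scene': array([434.5, 186.1]), 'side': array([434.6, 185.8])}
knobtop {'scene': array([431.5, 184.8])}
rim {'scene': array([606.6, 346.2]), 'side': array([602.9, 340.6])}
band {'scene': array([510.1, -91.2]), 'side': array([511.8, -88.4])}
handle@cover {'scene': array([ 539.5, -207.7]), 'side': array([ 525.5, -167.3])}
end {'side': array([506.6, -75.1])}
dripper {'scene': array([436.2, 367.4])}
tumA {'scene': array([613.4, 176. ])}
tumB {'scene': array([740.1,  81.8])}
pitch {'scene': array([ 790. , -124.4])}
red {'scene': array([654.6, 485.4])}
scene (342, 138) [427.1 -67.1]
scene (305, 170.4) [578.6 -31.9]
scene (212.6, 118) [ 665.6 -358.6]
scene (252, 91) [ 510.  -394.2]
side (309, 254) [425.6 -69.7]
side (350, 216.6) [578.4 -34.3]
side (518, 263) [ 662.9 -358.5]
```

```bash
cat >> h.py <<'E'
def rel(*tg):
    """tg: (x,y,z,yaw[,tiltR]) world targets -> tool-frame row (cm, rad) from present measured pose"""
    s=status.sense();R0=Ro.from_euler("xyz",s["tcp_rot"],degrees=True)
    print("tcp",np.round(s["tool_pos"],1),np.round(s["tcp_rot"],1),"gap",round(s["finger_gap"],1),"grip",round(s["grip_force"],1),"t",round(s["time"],2))
    for x,y,z,rpy in tg:
        Rt=Ro.from_euler("xyz",rpy,degrees=True)
        print([x,y,z],rpy,np.round(R0.inv().apply(np.array([x,y,z])-s["tool_pos"])/10,2),np.round((R0.inv()*Rt).as_rotvec(),3))
E
python3 -c "
from h import *
rel((400,-100,230,[180,0,60]),(433.5,186,170,[180,0,104]))"
```

```text
tcp [ 211.2 -561.4  231. ] [-180.    -0.    20.6] gap 85.6 grip 0.0 t 0.3
[400, -100, 230] [180, 0, 60] [ 33.92 -36.54   0.12] [-0.001 -0.    -0.687]
[433.5, 186, 170] [180, 0, 104] [ 47.12 -62.13   6.13] [-0.    -0.    -1.455]
```

```bash
python3 -m handwheel '{"series":[[[33.9,-36.5,0,0,0,-0.69,0.6],[33.9,-36.5,0,0,0,-0.69,0.6],[33.9,-36.5,0,0,0,-0.69,0.6],[33.9,-36.5,0,0,0,-0.69,0.6],[33.9,-36.5,0,0,0,-0.69,0.6],[33.9,-36.5,0,0,0,-0.69,0.6],[47.1,-62.1,6,0,0,-1.455,0.6],[47.1,-62.1,6,0,0,-1.455,0.6],[47.1,-62.1,6,0,0,-1.455,0.6],[47.1,-62.1,6,0,0,-1.455,0.6],[47.1,-62.1,6,0,0,-1.455,0.6],[47.1,-62.1,6,0,0,-1.455,0.6]]]}' 40
python3 - <<'E'
from h import *
import cv2
rel((433.5,186,170,[180,0,104]))
w=eyes.snapshot("wrist");C["wrist"]=w
cv2.imwrite("pics/w1.png",w["img"][:,:,::-1])
import pickle;pickle.dump(w,open("w1.pkl","wb"))
print(proj("wrist",[433.5,186,39.5]),proj("wrist",[605,343,75]))
E
```

```text
time: 1.8
tool_pos: [426.4, 151.5, 176.9]
tcp_rot: [179.9, 0.0, 104.0]
ft_force: [0.6, -0.4, 0.3]
finger_gap: 51.3
grip_force: 0.0
tcp [425.3 154.5 175.4] [-1.799e+02 -1.000e-01  1.043e+02] gap 51.4 grip 0.0 t 1.9
[433.5, 186, 170] [180, 0, 104] [2.85 1.57 0.55] [-0.001 -0.002  0.006]
[334.13122534 156.10103657] [646.46939831   1.60102371]
```

View pics/w1.png

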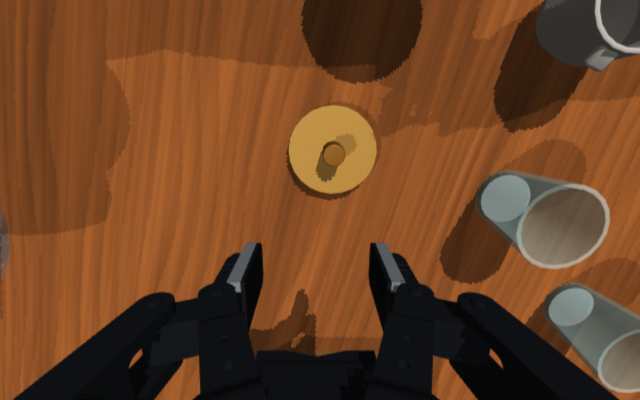

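The wrist view shows the lid's knob at (333.5,153.5), within 3 px of my prediction. The creamer is at the top right, cut off by the frame. Next I refine the position and descend over the knob.

Run:
```python
from h import *
import pickle
C["wrist"]=pickle.load(open("w1.pkl","rb"))
print(ray("wrist",(333.5,153.5),39.5),ray("wrist",(332.5,149),12))
rel((433.5,186,80,[180,0,104]),(433.5,186,18,[180,0,104]))
```

```text
[432.36786404 188.06027243] [432.83148757 188.18522524]
tcp [426.  149.3 176.6] [-180.     0.   104.1] gap 51.1 grip 0.0 t 2.05
[433.5, 186, 80] [180, 0, 104] [3.38 1.63 9.66] [-0.001  0.     0.001]
[433.5, 186, 18] [180, 0, 104] [ 3.39  1.64 15.86] [-0.001  0.     0.001]
```

```bash
python3 -m handwheel '{"series":[[[3.5,1.6,7,0,0,0,0.6],[3.5,1.6,9.6,0,0,0,0.6],[3.5,1.6,9.6,0,0,0,0.6],[3.5,1.6,9.6,0,0,0,0.6]]]}' 40
python3 -c "
from h import *
for i in range(3): rel((433,187,18,[180,0,104]))"
```

```text
time: 2.55
tool_pos: [434.5, 186.1, 82.6]
tcp_rot: [179.9, 0.0, 103.9]
ft_force: [1.3, -0.5, 0.0]
finger_gap: 51.4
grip_force: 0.0
tcp [435.3 186.7  83.4] [179.8  -0.  103.9] gap 51.1 grip 0.0 t 2.65
[433, 187, 18] [180, 0, 104] [ 0.08 -0.24  6.54] [ 0.004 -0.    -0.002]
tcp [435.3 186.7  83.4] [179.8  -0.  103.9] gap 51.1 grip 0.0 t 2.65
[433, 187, 18] [180, 0, 104] [ 0.08 -0.24  6.54] [ 0.004 -0.    -0.002]
tcp [435.3 186.7  83.4] [179.8  -0.  103.9] gap 51.1 grip 0.0 t 2.65
[433, 187, 18] [180, 0, 104] [ 0.08 -0.24  6.54] [ 0.004 -0.    -0.002]
```

```bash
python3 -m handwheel '{"series":[[[0.1,-0.15,4,0,0,0,0.6],[0.1,-0.15,6.3,0,0,0,0.6],[0.1,-0.15,6.3,0,0,0,0.6],[0.1,-0.15,6.3,0,0,0,0.2],[0.1,-0.15,6.3,0,0,0,0.1],[0.1,-0.15,6.3,0,0,0,0.05],[0.1,-0.15,6.3,0,0,0,0.05],[0.1,-0.15,6.3,0,0,0,0.05]]]}' 40
python3 -c "
from h import *
rel((433,187,130,[180,0,104]))"
```

```text
time: 3.65
tool_pos: [433.3, 188.1, 19.9]
tcp_rot: [179.8, 0.0, 104.0]
ft_force: [-1.6, -0.4, 5.8]
finger_gap: 18.5
grip_force: 38.9
tcp [433.3 188.1  19.9] [179.8   0.  104. ] gap 18.3 grip 38.9 t 3.75
[433, 187, 130] [180, 0, 104] [ -0.1   -0.02 -11.01] [ 0.003  0.    -0.   ]
```

```bash
python3 -m handwheel '{"series":[[[0,0,-6,0,0,0,0.05],[0,0,-12,0,0,0,0.05],[0,0,-15,0,0,0,0.05],[0,0,-15,0,0,0,0.05]]]}' 40
python3 -c "
from h import *
rel((570,270,170,[180,0,104]))"
```

```text
time: 4.25
tool_pos: [434.2, 188.5, 172.3]
tcp_rot: [179.5, -0.0, 104.0]
ft_force: [0.2, -0.1, -1.4]
finger_gap: 18.1
grip_force: 39.6
tcp [431.7 187.7 168. ] [179.9  -0.  104. ] gap 18.2 grip 39.6 t 4.35
[570, 270, 170] [180, 0, 104] [ 4.64 15.41 -0.19] [ 0.001 -0.    -0.   ]
```

```bash
python3 -m handwheel '{"series":[[[2.3,7.7,0,0,0,0,0.05],[4.6,15.4,0,0,0,0,0.05],[4.6,15.4,0,0,0,0,0.05],[4.6,15.4,0,0,0,0,0.05],[4.6,15.4,0,0,0,0,0.05]]]}' 40
python3 - <<'E'
from h import *
import cv2,pickle
w=eyes.snapshot("wrist");C["wrist"]=w;pickle.dump(w,open("w2.pkl","wb"))
cv2.imwrite("pics/w2.png",w["img"][:,:,::-1])
rel((605,343,120,[180,0,104]));print(proj("wrist",[605,343,75]),w["R"],w["t"])
E
```

```text
time: 4.97
tool_pos: [568.5, 268.9, 165.6]
tcp_rot: [-179.8, 0.0, 104.0]
ft_force: [-0.4, -0.3, -0.3]
finger_gap: 18.4
grip_force: 39.6
tcp [569.  269.  167.5] [-180.    0.  104.] gap 18.3 grip 39.6 t 5.12
[605, 343, 120] [180, 0, 104] [6.31 5.28 4.75] [-0.001  0.    -0.001]
[390.81957663 117.40814588] [[ 0.97047593  0.24119201 -0.0016988 ]
 [ 0.23145336 -0.92926289  0.2879233 ]
 [ 0.06786617 -0.27981582 -0.95765197]] [-616.25451739  100.49515614  355.00694552]
```

View pics/w2.png

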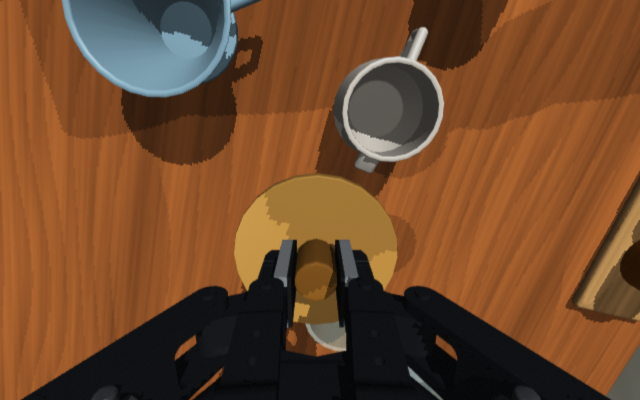

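The wrist view shows the creamer rim centred at about (393,108.5) (x 343–443, y 57–160). The lid is held level with its disc spanning x 235–398, and the dripper is to the left, well clear.

Run:
```python
from h import *
import pickle
C["wrist"]=pickle.load(open("w2.pkl","rb"))
print("rim",ray("wrist",(393,108.5),75))
# lid disc: predicted silhouette if axis at TCP
for dx,dy in ((0,0),(0,3)):
    P=np.array([proj("wrist",[569+dx+42*np.cos(a),269+dy+42*np.sin(a),167.5-19.9+14]) for a in np.linspace(0,6.28,200)])
    print(P.min(0),P.max(0))
for x,y in ((606,345),(606,346)): rel((x,y,120,[180,0,104]),(x,y,89,[180,0,104]))
```

```text
rim [604.62006395 349.19065265]
[233.86605832 172.81143406] [399.37943869 323.34214387]
[234.87915655 166.72774758] [401.25203305 318.82257475]
tcp [569.5 269.2 168.1] [180.   0. 104.] gap 18.5 grip 39.6 t 5.22
[606, 345, 120] [180, 0, 104] [6.48 5.37 4.81] [ 0.     0.    -0.001]
[606, 345, 89] [180, 0, 104] [6.48 5.37 7.91] [ 0.     0.    -0.001]
tcp [569.5 269.2 168.1] [180.   0. 104.] gap 18.5 grip 39.6 t 5.22
[606, 346, 120] [180, 0, 104] [6.57 5.4  4.81] [ 0.     0.    -0.001]
[606, 346, 89] [180, 0, 104] [6.57 5.4  7.91] [ 0.     0.    -0.001]
```

Run:
```python
from h import *
import pickle
C["wrist"]=pickle.load(open("w2.pkl","rb"))
a=np.linspace(0,6.28,200)
def ext(n,x,y,r=36):
    P=np.array([proj(n,[x+r*np.cos(t),y+r*np.sin(t),75]) for t in a]);return np.r_[P.min(0),P.max(0)]
O={"scene":[382.4,266.6,417,296],"side":[240.6,162.4,268.4,np.nan],"wrist":[343,57,443,160]}
W={"scene":1,"side":1,"wrist":.35}
f=lambda p:np.nan_to_num(np.concatenate([W[n]*(ext(n,*p)-O[n]) for n in O]))
print(least_squares(f,[605,345]).x)
for n in O:
    s=least_squares(lambda p:np.nan_to_num(ext(n,*p)-O[n]),[605,345]);print(n,s.x,s.fun.round(1))
```

```text
[605.89552418 346.18270934]
scene [606.0977468  345.16881985] [ 0.3 -0.2 -0.3  0.2]
side [605.2435398 343.0356829] [ 0.7  0.1 -0.7  0. ]
wrist [605.04163039 347.48140841] [-1.2 -1.2  1.2  1.5]
```

```bash
python3 -m handwheel '{"series":[[[3.3,2.7,0,0,0,0,0.05],[6.55,5.4,0,0,0,0,0.05],[6.55,5.4,4.5,0,0,0,0.05],[6.55,5.4,5.3,0,0,0,0.05],[6.55,5.4,5.3,0,0,0,0.05],[6.55,5.4,5.3,0,0,0,0.05]]]}' 40
python3 - <<'E'
from h import *
rel((605.7,346,89,[180,0,104]));rel((605.7,346,87,[180,0,104]))
E
```

```text
time: 6.08
tool_pos: [607.4, 346.1, 117.0]
tcp_rot: [179.8, -0.0, 103.9]
ft_force: [0.2, -1.0, 0.4]
finger_gap: 18.3
grip_force: 39.7
tcp [607.6 346.2 117.1] [179.8  -0.  104. ] gap 18.6 grip 39.7 t 6.17
[605.7, 346, 89] [180, 0, 104] [ 0.02 -0.2   2.81] [ 0.003 -0.001 -0.001]
tcp [607.6 346.2 117.1] [179.8  -0.  104. ] gap 18.6 grip 39.7 t 6.17
[605.7, 346, 87] [180, 0, 104] [ 0.02 -0.2   3.01] [ 0.003 -0.001 -0.001]
```

Descend slowly to near contact and watch the force.

```bash
python3 -m handwheel '{"series":[[[0,-0.15,1.0,0,0,0,0.05],[0,-0.15,1.8,0,0,0,0.05],[0,-0.15,2.4,0,0,0,0.05],[0,-0.15,2.7,0,0,0,0.05],[0,-0.15,2.8,0,0,0,0.05],[0,-0.15,2.8,0,0,0,0.05]]]}' 40
python3 -c "
from h import *
rel((605.7,346,87,[180,0,104]))"
```

```text
time: 6.92
tool_pos: [605.2, 345.9, 87.0]
tcp_rot: [180.0, -0.0, 104.0]
ft_force: [-1.2, -0.1, 1.3]
finger_gap: 18.7
grip_force: 39.9
tcp [605.2 345.9  87. ] [180.  -0. 104.] gap 18.5 grip 39.9 t 7.03
[605.7, 346, 87] [180, 0, 104] [0.   0.05 0.  ] [ 0.001 -0.    -0.   ]
```

```bash
python3 -m handwheel '{"series":[[[0,0,0.1,0,0,0,0.05],[0,0,0.1,0,0,0,0.05]]]}'; python3 -m handwheel '{"series":[[[0,0,0.1,0,0,0,0.05],[0,0,0.1,0,0,0,0.05]]]}'
```

```text
time: 7.28
tool_pos: [605.4, 346.0, 87.0]
tcp_rot: [179.9, -0.0, 104.0]
ft_force: [-3.2, -1.5, 6.7]
finger_gap: 18.2
grip_force: 40.4
time: 7.52
tool_pos: [605.7, 346.1, 87.0]
tcp_rot: [179.9, -0.0, 104.0]
ft_force: [-5.2, -1.9, 12.1]
finger_gap: 18.9
grip_force: 40.9
```

The force rises at exactly the expected seated height, so I ease off, release and retreat.

```bash
python3 -m handwheel '{"series":[[[0,0,-0.15,0,0,0,0.05],[0,0,-0.15,0,0,0,0.3],[0,0,-0.15,0,0,0,0.5],[0,0,-0.15,0,0,0,0.5],[0,0,-3,0,0,0,0.5],[0,0,-8,0,0,0,0.5],[0,0,-12,0,0,0,0.5]]]}' 40
python3 - <<'E'
from h import *
import cv2
f=lambda im,x,y,w,h,k:cv2.resize(im[y:y+h,x:x+w,::-1],None,fx=k,fy=k,interpolation=cv2.INTER_CUBIC)
cv2.imwrite("pics/chk.png",np.hstack([f(C["scene"]["img"],360,230,80,100,5),f(C["side"]["img"],215,130,80,100,5)]))
rel((505,-110,160,[180,0,104]))
E
```

```text
time: 8.4
tool_pos: [605.2, 345.9, 206.5]
tcp_rot: [180.0, -0.0, 104.0]
ft_force: [1.0, 0.3, 0.3]
finger_gap: 42.7
grip_force: 0.0
tcp [607.9 347.2 212.1] [ 1.794e+02 -1.000e-01  1.040e+02] gap 42.6 grip 0.0 t 8.5
[505, -110, 160] [180, 0, 104] [-41.89 -21.08   4.91] [ 0.01  -0.002 -0.   ]
```

View pics/chk.png

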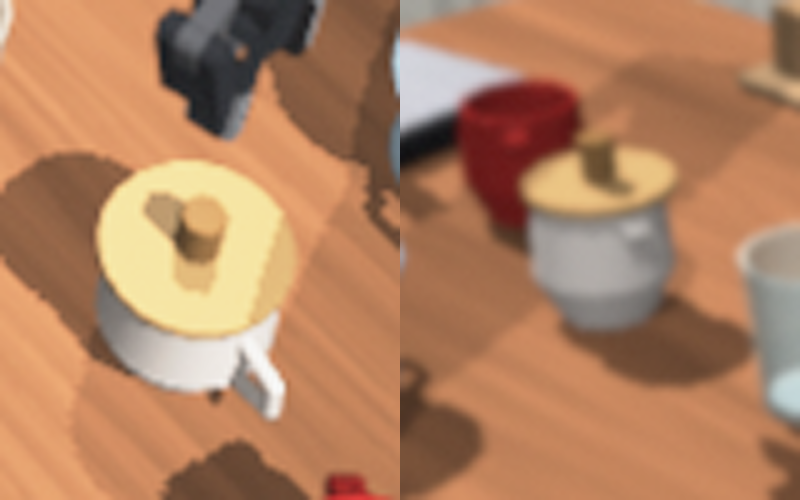

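The lid sits level and centred on the white creamer in both views (scene crop about (200,245), side crop about (600,180)). Now the paddle: I move above the mouth and look with the wrist camera.

```bash
python3 -m handwheel '{"series":[[[-41.9,-21,1,0,0,0,0.5],[-41.9,-21,1,0,0,0,0.5],[-41.9,-21,1,0,0,0,0.5],[-41.9,-21,1,0,0,0,0.5],[-41.9,-21,1,0,0,0,0.5],[-41.9,-21,1,0,0,0,0.5],[-41.9,-21,1,0,0,0,0.5],[-41.9,-21,1,0,0,0,0.5],[-41.9,-21,1,0,0,0,0.5],[-41.9,-21,1,0,0,0,0.5]]]}' 80
python3 - <<'E'
from h import *
import cv2,pickle
w=eyes.snapshot("wrist");C["wrist"]=w;pickle.dump(w,open("w3.pkl","wb"))
cv2.imwrite("pics/w3.png",w["img"][:,:,::-1])
rel((521,-121,160,[180,0,104]))
E
```

```text
time: 9.75
tool_pos: [502.4, -111.1, 194.4]
tcp_rot: [-180.0, -0.0, 104.0]
ft_force: [0.8, 0.3, -0.2]
finger_gap: 42.6
grip_force: 0.0
tcp [ 502.7 -110.5  194.6] [-180.    -0.   104.1] gap 42.6 grip 0.0 t 9.9
[521, -121, 160] [180, 0, 104] [-1.47  1.52  3.46] [-0.    -0.     0.001]
```

View pics/w3.png

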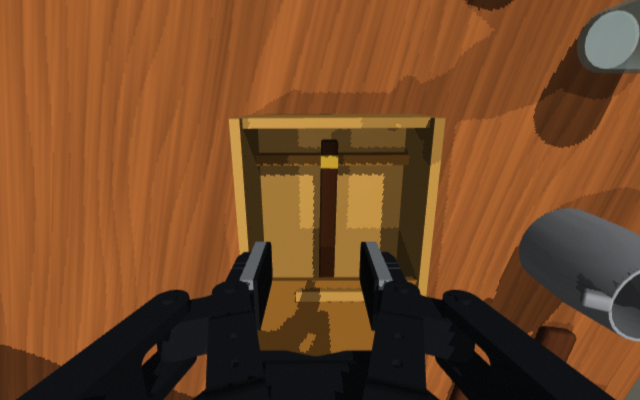

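The wrist view shows the handle running from its end at (330,140) past the band at (329.5,161) and under the cover edge at (327,277). The rear bar is at row 158, and the outer rail ends are at (231,120) and (443,119).

Run:
```python
from h import *
import pickle
C["wrist"]=pickle.load(open("w3.pkl","rb"))
e=ray("wrist",(329.5,140),36);c=ray("wrist",(327,277),36)
print("end",e,"cov",c,"yaw",np.degrees(np.arctan2(*(e-c)[::-1]))-90)
print("rails",ray("wrist",(231,120),84),ray("wrist",(443,119),84),"coveredge",ray("wrist",(270,279),80),ray("wrist",(350,279),80))
print("bar",ray("wrist",(290,152),24),ray("wrist",(290,165),24))
d=(e-c)/np.linalg.norm(e-c);g=e-d*50;print("grip",g,"d",d)
yaw=90+np.degrees(np.arctan2(*d[::-1]))-90
rel((*g,100,[180,0,yaw]),(*g,21,[180,0,yaw]))
```

```text
end [505.29821706 -69.04056969] cov [ 539.32375282 -208.6314835 ] yaw 13.698814067655277
rails [424.67113172 -67.76652059] [582.37292643 -27.56695194] coveredge [ 481.73287743 -198.27315251] [ 552.00862824 -180.69143217]
bar [471.65298414 -90.8671803 ] [ 474.49114183 -103.42901051]
grip [ 517.13911889 -117.61827079] d [-0.23681804  0.97155402]
tcp [ 502.7 -110.6  194.6] [-180.    -0.   104.1] gap 42.9 grip 0.0 t 10.0
[np.float64(517.1391188863895), np.float64(-117.61827078543196), 100] [180, 0, np.float64(103.69881406765529)] [-1.03  1.23  9.46] [-0.    -0.     0.007]
[np.float64(517.1391188863895), np.float64(-117.61827078543196), 21] [180, 0, np.float64(103.69881406765529)] [-1.04  1.23 17.36] [-0.    -0.     0.007]
```

```bash
python3 -m handwheel '{"series":[[[-1,1.2,5,0,0,0,0.5],[-1,1.2,9,0,0,0,0.5],[-1,1.2,9,0,0,0,0.5],[-1,1.2,9,0,0,0,0.5]]]}' 80
python3 - <<'E'
from h import *
rel((517,-117.6,20,[180,0,103.7]))
E
```

```text
time: 10.5
tool_pos: [517.4, -118.3, 106.3]
tcp_rot: [179.9, 0.0, 104.0]
ft_force: [0.5, -0.3, -0.0]
finger_gap: 42.9
grip_force: 0.0
tcp [ 518.2 -118.7  107.3] [1.798e+02 1.000e-01 1.040e+02] gap 42.5 grip 0.0 t 10.6
[517, -117.6, 20] [180, 0, 103.7] [ 0.15 -0.12  8.73] [0.003 0.002 0.005]
```

```bash
python3 -m handwheel '{"series":[[[0.1,-0.05,4,0,0,0.005,0.5],[0.1,-0.05,7.5,0,0,0.005,0.5],[0.1,-0.05,8.5,0,0,0.005,0.5],[0.1,-0.05,8.5,0,0,0.005,0.5],[0.1,-0.05,8.5,0,0,0.005,0.2],[0.1,-0.05,8.5,0,0,0.005,0.1],[0.1,-0.05,8.5,0,0,0.005,0.05],[0.1,-0.05,8.5,0,0,0.005,0.05],[0.1,-0.05,8.5,0,0,0.005,0.05]]]}' 80
python3 - <<'E'
from h import *
# tilt plan: rotate about blade tip (caddy-local) by th, then draw along paddle axis
s=status.sense();R0=Ro.from_euler("xyz",s["tcp_rot"],degrees=True);p0=s["tool_pos"]
print(p0,s["tcp_rot"],s["finger_gap"],s["grip_force"],s["ft_force"])
d=np.array([-.2368,.9716,0]);ax=np.array([.9716,.2368,0])
tip=p0-d*250;tip[2]=24
for th,lift,draw in ((2,1,0),(4,1,0),(6,1,0),(8,1,0),(10.5,1,0),(10.5,2,60),(10.5,4,120),(12,6,180),(12,12,220),(12,60,230),(12,190,230)):
    Q=Ro.from_rotvec(np.radians(th)*ax)
    p=tip+Q.apply(p0-tip)+Q.apply(d)*draw+[0,0,lift]
    print(th,draw,p.round(0),np.round(R0.inv().apply(p-p0)/10,2),np.round((R0.inv()*Q*R0).as_rotvec(),3))
E
```

```text
time: 11.72
tool_pos: [517.5, -118.1, 22.0]
tcp_rot: [179.8, 0.1, 103.7]
ft_force: [-1.1, 0.1, 6.8]
finger_gap: 13.8
grip_force: 78.4
[ 517.46413581 -118.06067555   22.02077754] [1.79831778e+02 1.02371216e-01 1.03681986e+02] 13.655647002571667 78.43513369560242 [-1.64728106  0.60192998  6.3496544 ]
2 0 [ 517. -118.   32.] [-0.01  0.   -0.97] [0.    0.035 0.   ]
4 0 [ 518. -119.   40.] [-0.05  0.01 -1.84] [0.   0.07 0.  ]
6 0 [ 518. -119.   49.] [-0.12  0.01 -2.71] [0.    0.105 0.   ]
8 0 [ 518. -120.   58.] [-0.22  0.01 -3.58] [0.   0.14 0.  ]
10.5 0 [ 518. -122.   69.] [-0.39  0.01 -4.66] [0.    0.183 0.001]
10.5 60 [504. -64.  81.] [ 5.51  0.02 -5.86] [0.    0.183 0.001]
10.5 120 [490.  -7.  93.] [11.4   0.02 -7.17] [0.    0.183 0.001]
12 180 [477.  48. 117.] [17.09  0.02 -9.58] [0.    0.209 0.001]
12 220 [468.  86. 132.] [ 21.     0.03 -11.01] [0.    0.209 0.001]
12 230 [465.  96. 182.] [ 21.96   0.04 -16.02] [0.    0.209 0.001]
12 230 [465.  96. 312.] [ 21.94   0.08 -29.02] [0.    0.209 0.001]
```

The paddle is gripped at 13.7 mm and 78 N. I compute a tilt and draw path with its clearances under the cover edge, over the end wall, and below the fingertips.

Run:
```python
from h import *
s=status.sense();R0=Ro.from_euler("xyz",s["tcp_rot"],degrees=True);p0=s["tool_pos"]
d=np.array([-.2368,.9716,0]);ax=np.array([.9716,.2368,0])
G=250;tip=p0-d*G;tip[2]=24;yt=98-G
for th,tz,dr in ((2.5,25,0),(5,26,0),(7.5,26,0),(9.5,26,0),(10,27,20),(11.5,28,40),(13.5,29,60),(16,30,80),(18,32,105),(20,36,130),(22,45,160),(22,60,195),(22,80,220),(22,140,220),(22,200,220)):
    t=np.radians(th);Q=Ro.from_rotvec(t*ax)
    T=tip+d*dr;T[2]=tz
    p=T+Q.apply(p0-tip)
    y0=yt+dr; f=lambda y:tz+(y-y0)*np.tan(t)
    dc=30-y0; thk=12 if dc/np.cos(t)>75 else 6
    corner=[p+Q.apply(d)*c for c in(-11,11)]
    print(th,dr,"under cover %.0f"%(74-f(30)-thk/np.cos(t)),"over wall %.0f"%(f(165)-74),"tcp y %.0f z %.0f"%(98+(p-p0)@d,min(c[2] for c in corner)),np.round(R0.inv().apply(p-p0)/10,1),np.round(t,3))
```

```text
2.5 0 under cover 29 over wall -35 tcp y 98 z 33 [-0.   0.  -1.2] 0.044
5 0 under cover 20 over wall -20 tcp y 97 z 45 [-0.1  0.  -2.4] 0.087
7.5 0 under cover 12 over wall -6 tcp y 96 z 55 [-0.2  0.  -3.5] 0.131
9.5 0 under cover 5 over wall 5 tcp y 95 z 64 [-0.3  0.  -4.3] 0.166
10 20 under cover 6 over wall 5 tcp y 115 z 67 [ 1.6  0.  -4.6] 0.175
11.5 40 under cover 5 over wall 10 tcp y 133 z 74 [ 3.5  0.  -5.4] 0.201
13.5 60 under cover 3 over wall 17 tcp y 152 z 83 [ 5.3  0.  -6.4] 0.236
16 80 under cover 2 over wall 24 tcp y 169 z 94 [ 7.1  0.  -7.5] 0.279
18 105 under cover 4 over wall 27 tcp y 191 z 104 [ 9.3  0.  -8.6] 0.314
20 130 under cover 13 over wall 30 tcp y 214 z 116 [11.5  0.  -9.8] 0.349
22 160 under cover 14 over wall 34 tcp y 241 z 133 [ 14.2   0.  -11.5] 0.384
22 195 under cover 13 over wall 35 tcp y 276 z 148 [ 17.7   0.  -13. ] 0.384
22 220 under cover 3 over wall 45 tcp y 301 z 168 [ 20.2   0.  -15. ] 0.384
22 220 under cover -57 over wall 105 tcp y 301 z 228 [ 20.2   0.1 -21. ] 0.384
22 220 under cover -117 over wall 165 tcp y 301 z 288 [ 20.2   0.1 -27. ] 0.384
```

```bash
python3 -m handwheel '{"series":[[[0,0,-0.6,0,0.022,0,0.05],[0,0,-1.2,0,0.044,0,0.05],[-0.05,0,-1.8,0,0.066,0,0.05],[-0.1,0,-2.4,0,0.087,0,0.05],[-0.15,0,-3.0,0,0.11,0,0.05],[-0.2,0,-3.5,0,0.131,0,0.05],[-0.25,0,-3.9,0,0.15,0,0.05],[-0.3,0,-4.3,0,0.166,0,0.05],[-0.3,0,-4.3,0,0.166,0,0.05]]]}' 80
python3 - <<'E'
from h import *
s=status.sense();print(s["ft_force"],s["wrist_torque"],s["tool_pos"],s["tcp_rot"])
# dark handle band pixel check in wrist view
import cv2
w=eyes.snapshot("wrist");C["wrist"]=w
h=cv2.cvtColor(w["img"],cv2.COLOR_RGB2HSV)
cv2.imwrite("pics/w4.png",np.hstack([w["img"][:,:,::-1][60:340,200:480]]*1).repeat(2,0).repeat(2,1))
E
```

```text
time: 13.05
tool_pos: [516.8, -120.8, 63.0]
tcp_rot: [180.0, -9.5, 103.7]
ft_force: [0.1, 0.5, -1.2]
finger_gap: 13.5
grip_force: 78.1
[-0.69057584 -0.00731244 -1.30521521] [ 0.02592289  0.04647426 -0.02270223] [ 516.43751303 -120.39578336   62.57924712] [-179.98943201   -9.51116237  103.68825057]
```

View pics/w4.png

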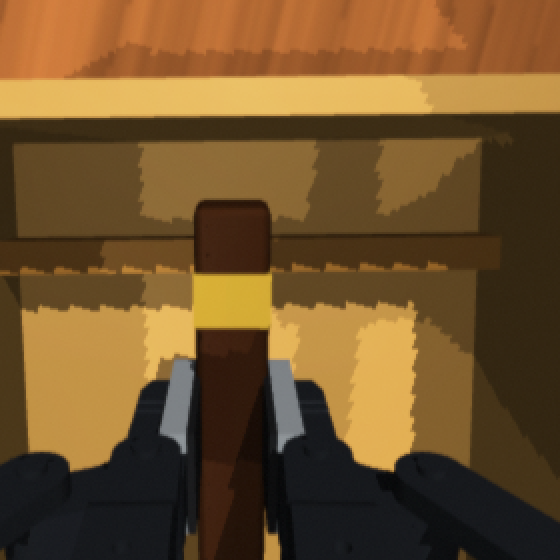

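The handle is held straight between the pads, with its end at about (316,160) in the wrist image, and there are no contact forces. Now the draw.

Run:
```python
from h import *
s=status.sense();R0=Ro.from_euler("xyz",s["tcp_rot"],degrees=True);p0=s["tool_pos"];print(p0)
d=np.array([-.2368,.9716,0]);ax=np.array([.9716,.2368,0]);th0=9.5
q=Ro.from_rotvec(np.radians(th0)*ax)
v=q.apply(d*250+np.array([0,0,-2.5]));tip=p0-v;yt=95+0-v@d
print("tip",tip,yt)
for th,tz,dr in ((10,26,20),(11.5,27,40),(13,28,60),(15,29,80),(17,31,105),(19,36,130),(21,45,160),(22,60,195),(22,80,222),(22,110,222)):
    t=np.radians(th);Q=Ro.from_rotvec(np.radians(th-th0)*ax)
    T=tip+d*dr;T[2]=tz;p=T+Q.apply(v)
    y0=yt+dr;f=lambda y:tz+(y-y0)*np.tan(t)
    dc=30-y0;thk=12 if dc/np.cos(t)>75 else 6
    print(th,dr,"cover %.0f"%(74-f(30)-thk/np.cos(t)),"wall %.0f"%(f(165)-74),"tcp y %.0f z %.0f"%(95+(p-p0)@d,p[2]-11*np.sin(t)),np.round(R0.inv().apply(p-p0)/10,2),np.round(np.radians(th-th0),3))
```

```text
[ 516.31726131 -120.18111161   62.50433292]
tip [ 574.80301162 -360.15051616   23.70482404] -152.00369913650513
10 20 cover 7 wall 4 tcp y 115 z 65 [ 2.01  0.   -0.11] 0.009
11.5 40 cover 6 wall 9 tcp y 133 z 72 [ 3.99  0.   -0.54] 0.035
13 60 cover 6 wall 13 tcp y 152 z 79 [ 5.96  0.   -0.96] 0.061
15 80 cover 5 wall 19 tcp y 170 z 88 [ 7.89  0.   -1.6 ] 0.096
17 105 cover 7 wall 22 tcp y 193 z 98 [10.3   0.   -2.25] 0.131
19 130 cover 14 wall 26 tcp y 215 z 111 [12.72  0.   -3.19] 0.166
21 160 cover 14 wall 31 tcp y 242 z 128 [15.68 -0.   -4.44] 0.201
22 195 cover 13 wall 35 tcp y 276 z 147 [19.3  -0.   -5.77] 0.218
22 222 cover 4 wall 44 tcp y 303 z 167 [22.29 -0.   -7.3 ] 0.218
22 222 cover -26 wall 74 tcp y 303 z 197 [ 22.79  -0.   -10.26] 0.218
```

```bash
python3 -m handwheel '{"series":[[[1,0,-0.2,0,0.005,0,0.05],[2,0,-0.3,0,0.01,0,0.05],[3,0,-0.5,0,0.022,0,0.05],[4,0,-0.75,0,0.037,0,0.05],[5,0,-1.0,0,0.05,0,0.05],[6,0,-1.2,0,0.065,0,0.05],[7,0,-1.5,0,0.083,0,0.05],[7.9,0,-1.8,0,0.1,0,0.05],[7.9,0,-1.8,0,0.1,0,0.05]]]}' 80
python3 - <<'E'
from h import *
s=status.sense();print(s["ft_force"],s["wrist_torque"],s["tool_pos"],s["tcp_rot"])
E
```

```text
time: 14.42
tool_pos: [498.9, -47.4, 93.9]
tcp_rot: [180.0, -15.3, 103.7]
ft_force: [0.1, -0.7, -0.8]
finger_gap: 13.9
grip_force: 78.2
[ 0.20585041  0.48978776 -0.08297802] [-0.0822907  -0.02491799  0.01725352] [498.82173046 -47.76530886  93.50040535] [179.99698219 -15.22229593 103.69420237]
```

```bash
python3 -m handwheel '{"series":[[[1.2,0,-0.2,0,0.018,0,0.05],[2.5,0,-0.4,0,0.035,0,0.05],[3.7,0,-0.7,0,0.052,0,0.05],[5,0,-1.1,0,0.07,0,0.05],[6.5,0,-1.5,0,0.085,0,0.05],[8,0,-2,0,0.1,0,0.05],[9.9,0,-2.5,0,0.11,0,0.05],[11.8,0,-3,0,0.12,0,0.05],[13.4,0,-3.6,0,0.12,0,0.05],[14.9,0,-4.2,0,0.12,0,0.05],[15.4,0,-6.1,0,0.12,0,0.05],[15.4,0,-6.1,0,0.12,0,0.05]]]}' 80
python3 - <<'E'
from h import *
s=status.sense();print(s["ft_force"],s["wrist_torque"],s["tool_pos"],s["tcp_rot"])
E
```

```text
time: 16.02
tool_pos: [468.9, 80.8, 195.3]
tcp_rot: [179.8, -22.0, 103.8]
ft_force: [-0.1, 0.0, -0.5]
finger_gap: 13.7
grip_force: 78.2
[-0.270489    0.01586387 -1.3642732 ] [-0.13036473  0.0018016   0.02205142] [467.84840209  80.70245015 193.23044016] [179.94221933 -22.07282824 103.69320217]
```

```bash
python3 -m handwheel '{"series":[[[1.1,0,-2.8,0,0,0,0.05],[2.2,0,-5.5,0,0,0,0.05],[3.4,0,-8.3,0,0,0,0.05],[4.5,0,-11.1,0,0,0,0.05],[4.5,0,-11.1,0,0,0,0.05],[4.5,0,-11.1,0,0,0,0.05],[4.5,0,-11.1,0,0,0,0.05],[4.5,0,-11.1,0,0,0,0.05],[4.5,0,-11.1,0,0,0,0.05]]]}' 80
python3 - <<'E'
from h import *
import cv2
s=status.sense();print(s["ft_force"],s["tool_pos"],s["tcp_rot"],s["finger_gap"],s["grip_force"])
f=lambda im:im[:,:,::-1]
cv2.imwrite("pics/fin.png",np.hstack([cv2.resize(f(C["scene"]["img"])[60:400,180:520],(400,400)),cv2.resize(f(C["side"]["img"])[60:400,130:470],(400,400))]))
R=Ro.from_euler("xyz",s["tcp_rot"],degrees=True)
end=lambda L:s["tool_pos"]+R.apply([L,0,2])
for L in (48,-252): print(L,end(L),proj("scene",end(L)),proj("side",end(L)))
E
```

```text
time: 17.25
tool_pos: [467.2, 81.1, 312.1]
tcp_rot: [-179.9, -22.1, 103.7]
ft_force: [1.2, -0.2, -0.5]
finger_gap: 13.7
grip_force: 78.3
[ 0.2339551  -0.37071593 -0.81185286] [467.36210434  81.11589184 312.47187238] [-179.98457092  -22.12493079  103.69109029] 13.818428731910377 78.27316403388977
48 [456.65888389 125.0496825  328.69725713] [394.2000055  106.73333419] [247.17638419 101.63375163]
-252 [ 522.43645596 -144.96323262  215.70904234] [294.82067282  98.38497888] [376.48548584 185.73198314]
```

View pics/fin.png

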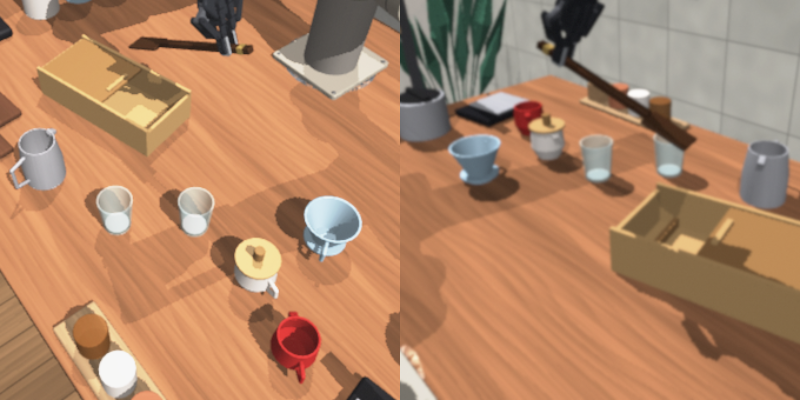

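The paddle hangs free, with its tip at scene (295,97). That matches the predicted position at z ≈ 215 mm, 13 cm above the rails. The creamer is covered and the bystanders have not moved.

```bash
python3 -c "
from bench import r
print(r.hand_in())"
```

```text
the job is handed in; nothing more can be done
None
```

The job is handed in: the lid sits level on the white creamer, and the gripper holds the paddle still with its lowest point about 13 cm above the caddy's rails, the dripper, tumblers and pitcher unmoved, at about 17 s of the 51 s allowed.

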